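# Park the jeweller's torch in its dock and close the keeper

## Robot

A 6-joint arm with a two-finger parallel gripper is mounted at the origin on the work surface. World frame = base frame: x ahead of the robot, y to its left, z up, the work surface at z = 0. Lengths are in m, angles in rad, forces in N, time in s.
With the tool pointing down it reaches from about 0.275 to 0.825 m from the base axis. Payload 4.9 kg.
Tool frame: the origin (TCP) lies midway between the tips of the shut fingers; the grasp point (between the pads) lies 19 mm behind it (bot.grip_depth is the distance from the TCP to the grasp point, in m); y points along the fingers, x is the direction in which the jaws open and shut, and the axes are right-handed (so a half turn about y gives the same grasp; the last joint's range is limited). The gripper opens to 85 mm and grips with 20 to 120 N. Pads are 22 mm wide; open, the fingers measure 114 mm over their backs; the gripper's body (76 mm by 85 mm) begins 54 mm behind the grasp point. The pads swing forward as they close: fully open they stand 13 mm farther back than shut.
Start: joints at [-1.417, 0.326, -0.193, 1.052, 0, 1.437], TCP at [0.156, -0.527, 0.231] pointing down, gripper open.
Joint ranges: [-2.65, 2.65], [-0.97, 1.79], [-1.3, 1.35], [-1.93, 2.1], [-1.47, 1.37], [-3.14, 3.14]. Speed limits (rad/s): [2.57, 2.57, 3.14, 3.14, 3.14, 3.14].

## Interface

Orientations are given as a unit quaternion [w, x, y, z].
In Python, from cell import bot gives the robot as it stands. Calls block until the motion is done:
- bot.move_pose(position, orientation): joint-space move of the TCP to a pose.
- bot.move_linear(position, speed=0.15, rotation=None, until_force=None): straight line of the TCP; rotation=None keeps the orientation; speed is the mean speed in m/s. With until_force (N) it stops when the force on the tool has changed by that much, and returns True; else False.
- bot.goto_joints(angles): joint-space move.
- bot.set_gripper(opening, grasp_force=None): opening from 0.0 (shut) to 1.0 (fully open); grasp_force is the grip in N (None keeps the last); returns when the fingers have stopped.
- bot.wait(seconds).
- bot.solve_ik(position, orientation): joint angles nearest the present ones, or None.
- bot.camera(name): name is "scene" or "top" or "wrist"; returns the picture (400x640x3 uint8, red, green, blue); there is no depth.
- bot.calibration(name): a dict with "mtx" (3x3 intrinsics, pixels), "extrinsics" (4x4, takes a point from world to camera coordinates); the wrist camera has in their place "hand_eye" (4x4, takes a point from camera to tool coordinates, whose origin is the TCP and whose axes are the tool frame's). Camera axes: x right, y down, z forward; pixel columns grow to the right and rows downward; lengths in m; the calibration is good to about 2 mm. A picture is of the moment at which its call begins: read the wrist's pose just before it. calibration takes no time and is no camera call.
A pose or a line that the arm cannot do raises bot.PlanningError and nothing moves.
- bot.close_job(): hands the job in, once; it reports no verdict.
Trained networks look in the newest picture that a camera, given by its name, has taken for a name from the list of things; names that differ only in an ending like _2 or _b are one class to them, and where a whole thing is asked for, a point or a joint stands for the part that bears it (a point fixed in the world has none). Each returns a list of dicts, best first, with "confidence" (0 to 1); they miss things now and then, are a little off and sometimes report something else, mostly with a low value. They report only what shows in the picture. A call takes as long as a camera call. They do not tell look-alikes from the thing itself.
- bot.search_frame(camera, thing): "bbox" ([left, top, width, height] in pixels, round what is visible of it).
Readings, each from a call of its own:
- bot.read_clock(): time.
- bot.read_joint_positions(): joint angles.
- bot.read_joint_vel(): joint speeds.
- bot.read_joint_efforts(): joint torques, N m.
- bot.read_position(): TCP position.
- bot.read_tool_rot(): TCP orientation.
- bot.read_ft_force(): force on the tool from outside, world axes, zero at the start.
- bot.read_moment(): the same for the moment, N m.
- bot.read_gripper_width(): opening from 0.0 (shut) to 1.0 (fully open).
Only numpy, scipy, OpenCV 4.12 (cv2) and the standard library are available. Lean on these libraries where they do the work, as an engineer would, in place of code of your own. Each camera call takes 0.05 s, during which the arm holds its last target. There are 200 camera calls.

## Task

Park the standing torch: slide it along the bench on its own base, upright and without lifting it, into the mouth of the low metal dock and press it gently past the two spring catches until it is fully home and has the plunger at the back pushed in. Then swing the keeper bar fully shut across the mouth behind it. The torch's head is still hot, so touch only the body below it; do not tip or squash the torch, and leave the other things on the bench where they stand.

Things in the scene. Friction and masses are not known exactly. Their poses are not given: they have to be found in the camera images.
- torch: Hand torch standing upright: a cylinder 52 mm in diameter, 112 mm high, grey with a dark band, and the hot black head on top (182 mm in all), about 0.4 kg. Origin at the centre of the underside, z up, x along the nozzle (its direction does not matter). Slides on the bench with 2 to 4 N; tips if pushed higher than about 45 mm above the bench, 20 mm is safe. Damaged by a push of more than 18 N.
- torch_head: Hot black head fixed on top of the torch's body, up to 42 mm thick, 70 mm high; a short nozzle reaches 44 mm out from the axis along x. Origin at its underside on the torch's axis, 112 mm above the bench. Not to be touched: a gripper held straight down behind the torch would bump into it, so lean the tool back 35 to 45 degrees.
- dock: Low metal dock fixed to the bench, nowhere over 33 mm high, open at its -x end, which faces the robot's right. Origin on the bench on its centre line; x points into the dock (the way the torch slides), y left, z up. The torch slides on the bare bench between two aluminium cheeks 64 mm apart and 29 mm high on a carriage that ends in a flat pad of the same height.
- dock_home (a point): The dock's origin seen at 14 mm height, same axes. A home torch stands against the pad with its axis on the centre line 0 to 36 mm deeper (+x) than this point: the carriage (pad, cheeks, catches) is clamped anywhere in that range, which is not reported, so home must be felt: with the plunger in, the push rises at once as the torch meets the pad.
- dock_mouth (a point): Centre of the dock's mouth, 45 mm before dock_home, 20 mm up, same axes. The cheeks end in lips that flare to about 80 mm apart, 33 mm before the home torch's axis. A steel catch pin 10 mm thick (5 to 19 mm up) juts 10 mm in from either cheek on a spring, 10 mm before that axis; it gives way to a push of 5 to 13 N, felt from 25 to 8 mm before home, then grips the torch from behind.
- plunger (a joint): Brass plunger 12 mm in diameter at the centre of the carriage's pad, 14 mm above the bench: 0 = sprung out 8 mm from the pad, 0.008 = pushed in flush with the pad, as the home torch holds it. Light spring, 0.5 to 1 N.
- keeper (a joint): Flat steel keeper bar swinging level about an upright pin right of the mouth (x -38, y -78 mm from the dock's origin): 0 = shut, along the dock's +y across the mouth; grows as it swings out; at 1.57 it points along the dock's -x. 146 mm long from the pin, 8 mm thick, 15 to 31 mm above the bench. Needs about 1 N at its end, stays where left, hard stop at 0.
- keeper_end (a point): Point on the keeper bar's centre line, 140 mm from its pin and 23 mm above the bench; x of this frame is square to the bar, the way the bar moves when it swings shut.
- flux_jar: Small amber glass jar, 48 mm in diameter, 62 mm high, on the robot's side of the dock. Bystander; origin at the underside.
- gas_can: Plain aluminium can, 48 mm in diameter, 150 mm high, without a head or nozzle, behind the closed end of the dock. Bystander; origin at the underside.
- pliers: Pliers with black grips lying on the bench, 135 mm long. Bystander.
- hammer: Hammer lying on the bench. Bystander.
- mandrel: Steel ring mandrel, a tapered rod 270 mm long lying on the bench. Bystander.
There are look-alikes about, which are no part of the job. Leave any orange or turquoise look-alike of the torch alone.

How it is judged:
On the way, in this order (a step that is already met when the one before it is completed fails the run):
1. the torch stands upright and fully home in the dock, pressing the plunger in, with the keeper still open (value of joint plunger above 0.006 m and angle between torch's own z axis and vertical below 0.08 rad and x of torch in the frame of dock above -0.004 m and value of joint keeper above 0.6 rad), for 0.2 s.
2. the keeper bar is swung shut across the mouth (value of joint keeper below 0.08 rad), for 0.2 s.
At the end, for the whole second after the job is handed in: The torch stands upright (within 0.08 rad) and at rest in the dock, within 6 mm of its centre line and no more than 4 mm short of the dock's origin, holding the plunger in by more than 6 mm of its 8 mm, and the keeper bar is shut to within 0.08 rad (value of joint plunger above 0.006 m and value of joint keeper below 0.08 rad and angle between torch's own z axis and vertical below 0.08 rad and x of torch in the frame of dock above -0.004 m and y of torch in the frame of dock between -0.006 and 0.006 m and linear speed of torch below 0.01 m/s); the robot touches nothing.
It fails at once if the torch is tipped by more than 0.15 rad (angle between torch's own z axis and vertical above 0.15 rad).
It fails at once if the torch is lifted off the bench (its base centre rises by more than 10 mm) (height (world z) of torch above 0.01 m).
It fails at once if the robot pushes the torch with more than 18 N (contact force between any of the arm, the fingers and torch above 18 N).
It fails at once if the hot head is touched (contact force between any of the arm, the fingers and torch_head above 0.5 N).
It fails at once if a bystander is moved by more than 20 mm (distance of any of flux_jar, gas_can, pliers, hammer, mandrel from where it was at the start of the episode above 0.02 m).
It also fails if it takes over 72 s, if anything falls off the work surface, if the arm or the gripper's body presses on something with over 40 N, if the wrist force passes 120 N, or if a joint passes its speed limit or range.

## Working session

There is one attempt and no reset: what is moved stays moved. The work goes in short steps, each a Python script; the robot and the scene stay as the last script left them, time stands still between calls to the robot, and variables do not carry over. Pictures are saved under pics/ and viewed, about 8 in all and at most 12, crops included, and the job is handed in when it is done.

```bash
ls; mkdir -p pics; python3 - <<'E'
from cell import bot
import cv2,numpy as np
np.set_printoptions(precision=4,suppress=True)
for c in ["scene","top"]:
    im=bot.camera(c); cv2.imwrite(f"pics/{c}0.png",cv2.resize(im[:,:,::-1],(800,500),interpolation=cv2.INTER_CUBIC))
    for t in ["torch","dock","keeper","flux_jar","gas_can","plunger"]:
        print(c,t,[(np.round(d["bbox"]).tolist(),round(d["confidence"],2)) for d in bot.search_frame(c,t)][:4])
    k=bot.calibration(c); print(k["mtx"].tolist(),np.array(k["extrinsics"]))
print(bot.read_clock(),bot.read_tool_rot())
E
```

```text
pics
scene torch [([263.0, 160.0, 27.0, 49.0], 0.81), ([237.0, 226.0, 35.0, 57.0], 0.68), ([268.0, 192.0, 22.0, 52.0], 0.61), ([385.0, 174.0, 24.0, 52.0], 0.59)]
scene dock [([283.0, 198.0, 100.0, 65.0], 0.6)]
scene keeper [([282.0, 240.0, 59.0, 25.0], 0.6)]
scene flux_jar [([303.0, 176.0, 15.0, 24.0], 0.82)]
scene gas_can [([388.0, 176.0, 20.0, 47.0], 0.87)]
scene plunger []
[[417.8700360619688, 0.0, 320.89896207251263], [0.0, 417.8700360619688, 205.62402127691806], [0.0, 0.0, 1.0]] [[ 0.305   0.9522 -0.0163 -0.1688]
 [ 0.714  -0.24   -0.6577 -0.3359]
 [-0.6302  0.1889 -0.7531  1.5126]
 [ 0.      0.      0.      1.    ]]
top torch [([309.0, 243.0, 10.0, 19.0], 0.71), ([365.0, 170.0, 32.0, 22.0], 0.61), ([338.0, 199.0, 23.0, 19.0], 0.6), ([333.0, 232.0, 21.0, 24.0], 0.55)]
top dock [([266.0, 177.0, 92.0, 54.0], 0.9)]
top keeper [([174.0, 214.0, 46.0, 79.0], 0.52), ([309.0, 178.0, 46.0, 8.0], 0.47)]
top flux_jar [([304.0, 242.0, 16.0, 21.0], 0.72)]
top gas_can [([243.0, 188.0, 15.0, 16.0], 0.74), ([343.0, 201.0, 20.0, 13.0], 0.25)]
top plunger [([268.0, 178.0, 89.0, 55.0], 0.47)]
[[520.499005945954, 0.0, 312.6836467927295], [0.0, 520.499005945954, 207.15036576037627], [0.0, 0.0, 1.0]] [[ 0.0063 -1.      0.0006  0.0054]
 [-0.998  -0.0063 -0.0624  0.5645]
 [ 0.0625 -0.0002 -0.998   1.6488]
 [ 0.      0.      0.      1.    ]]
0.7 [-0.5665  0.5666 -0.4231  0.4231]
```

View pics/scene0.png

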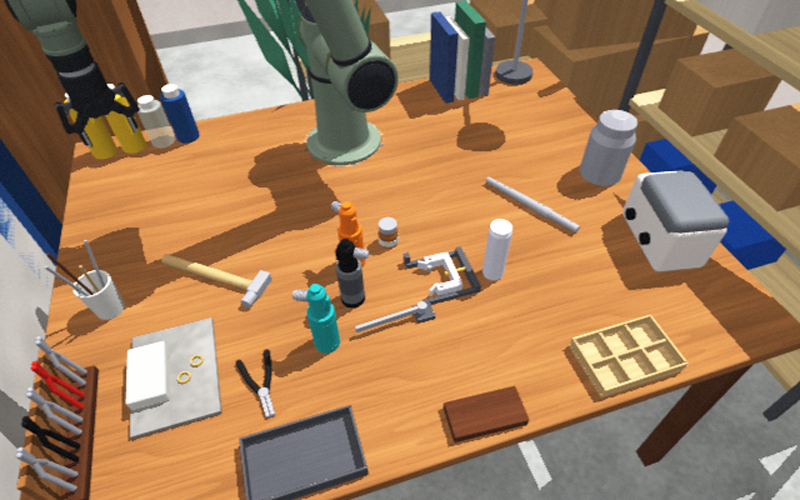

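```bash
python3 - <<'E'
import cv2
im=cv2.imread("pics/top0.png"); im=cv2.resize(im,(640,400),interpolation=cv2.INTER_AREA)
c=im[140:290,220:420]; cv2.imwrite("pics/topc.png",cv2.resize(c,(800,600),interpolation=cv2.INTER_CUBIC))
E
```

```text
(no output)
```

View pics/topc.png

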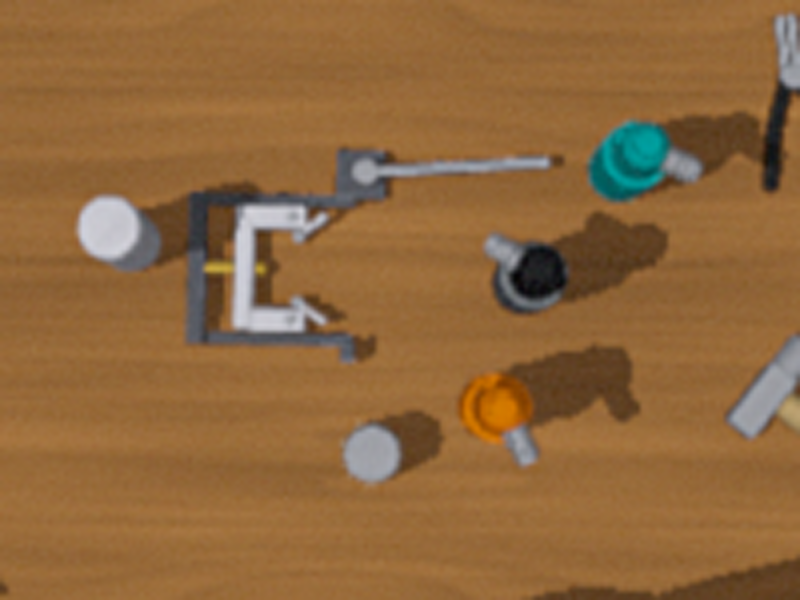

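The scene shows these torch-like things, in 800x500 scene pixels:
- orange torch at (348,230)
- turquoise torch at (322,315)
- grey torch with a black head at (350,275)
- plain can at (497,250)

By the description, the target is the grey, black-headed torch, at (530,275) in the top crop. The top crop also shows:
- dock: plunger at row 268, pad at column 243, mouth facing right
- keeper: pin at (365,170), tip at (555,162)
- jar: (372,455)

Next I'll take a wrist-camera close-up for more precise positions.

```bash
cat > h.py <<'E'
from cell import bot
import cv2,numpy as np
from scipy.spatial.transform import Rotation as Ro
np.set_printoptions(precision=4,suppress=True)
def q2R(q): return Ro.from_quat(np.roll(q,-1)).as_matrix()
def R2q(R): return np.roll(Ro.from_matrix(R).as_quat(),1)
def cam(name):
    k=bot.calibration(name); K=np.array(k["mtx"])
    if name!="wrist": return K,np.array(k["extrinsics"])
    T=np.eye(4); T[:3,:3]=q2R(bot.read_tool_rot()); T[:3,3]=bot.read_position()
    return K,np.linalg.inv(T@np.array(k["hand_eye"]))
def ray(K,E,uv,z):
    Ei=np.linalg.inv(E); d=Ei[:3,:3]@np.linalg.inv(K)@[uv[0],uv[1],1]; o=Ei[:3,3]
    return o+d*(z-o[2])/d[2]
def proj(K,E,P):
    p=K@(E@np.append(P,1))[:3]; return p[:2]/p[2]
def ori(lean,jaw):  # tool leaned back toward -y by lean deg, pointing +y; jaw=+-1 sign of tool x along world x
    s,c=np.sin(np.radians(lean)),np.cos(np.radians(lean))
    y=np.array([0,s,-c]); x=np.array([jaw,0,0.]); return R2q(np.c_[x,y,np.cross(x,y)])
E
python3 - <<'E'
from h import *
K,E=cam("top")
o=lambda u,v:((u+.5)/4-.5+220,(v+.5)/4-.5+140)
for n,uv,z in [("pin",(365,170),.033),("kend",(555,162),.023),("plunger",(235,268),.014),("padR(back)",(253,268),.029),("cheekTopEnds1",(304,217),.029),("cheek2",(304,320),.029),("lip1",(300,238),.029),("post",(347,345),.03),("jar",(372,455),.062),("head",(540,272),.182),("torchbase",(525,285),0),("turq",(622,170),0),("orange",(497,405),.0)]:
    print(n,ray(K,E,o(*uv),z)[:2])
print(q2R(bot.read_tool_rot()), bot.calibration("wrist"))
for j in (1,-1):
    for l in (0,40):
        print(j,l,[bot.solve_ik([.5,y,.014],ori(l,j)) for y in (-.2,0)])
E
```

```text
pin [0.6433 0.0152]
kend [ 0.6518 -0.1368]
plunger [0.5657 0.119 ]
padR(back) [0.5649 0.1037]
cheekTopEnds1 [0.6058 0.0635]
cheek2 [0.5238 0.0629]
lip1 [0.589  0.0666]
post [0.5041 0.0286]
jar [0.4182 0.0082]
head [ 0.5536 -0.112 ]
torchbase [ 0.5543 -0.1146]
turq [ 0.6482 -0.1932]
orange [ 0.4573 -0.0922]
[[ 0.2839 -0.      0.9589]
 [-0.9589 -0.      0.2839]
 [ 0.     -1.     -0.    ]] {'mtx': array([[283.5232,   0.    , 313.5962],
       [  0.    , 283.5232, 201.2306],
       [  0.    ,   0.    ,   1.    ]]), 'hand_eye': array([[ 1.    ,  0.0008, -0.0003,  0.0001],
       [ 0.0005, -0.2582,  0.9661, -0.1423],
       [ 0.0007, -0.9661, -0.2582,  0.066 ],
       [ 0.    ,  0.    ,  0.    ,  1.    ]])}
1 0 [array([-0.5176,  0.5501, -0.4799,  0.5409,  0.    ,  1.0532]), array([-0.1477,  0.4987, -0.5827,  0.4894,  0.    ,  1.4231])]
1 40 [array([-0.7845,  0.8912, -0.0401,  1.1746,  0.4723,  0.6545]), array([-0.5097,  0.7305, -0.3977,  0.8311,  0.5957,  0.9405])]
-1 0 [array([-0.5176,  0.5501, -0.4799,  0.5409,  0.    , -2.0884]), array([-0.1477,  0.4987, -0.5827,  0.4894,  0.    , -1.7185])]
-1 40 [array([-0.7845,  0.8912, -0.0401,  1.1746,  0.4723, -2.4871]), array([-0.5097,  0.7305, -0.3977,  0.8311,  0.5957, -2.2011])]
```

```bash
python3 - <<'E'
from h import *
bot.move_pose([.55,-.01,.29],ori(0,1))
K,E=cam("wrist"); im=bot.camera("wrist"); np.savez("w1.npz",im=im,K=K,E=E)
for t in ["torch","dock","keeper","flux_jar","gas_can"]:
    print(t,[(np.round(d["bbox"]).tolist(),round(d["confidence"],2)) for d in bot.search_frame("wrist",t)][:4])
b=im[:,:,::-1]
cv2.imwrite("pics/w1.png",cv2.resize(b[20:380],(800,450)) )
for n,P in [("pin",[.643,.015,.033]),("home0",[.565,.053,.014]),("torch",[.554,-.1135,.0])]: print(n,proj(K,E,P))
print(bot.read_clock())
E
```

```text
torch [([358.0, 261.0, 53.0, 78.0], 0.81), ([303.0, 216.0, 47.0, 88.0], 0.66), ([371.0, 147.0, 20.0, 102.0], 0.6), ([218.0, 203.0, 56.0, 80.0], 0.55)]
dock [([274.0, 46.0, 117.0, 204.0], 0.59)]
keeper [([370.0, 146.0, 21.0, 104.0], 0.63)]
flux_jar [([200.0, 141.0, 45.0, 38.0], 0.7)]
gas_can [([328.0, 0.0, 42.0, 30.0], 0.74)]
pin [379.741  154.7647]
home0 [323.6341 126.6104]
torch [315.7182 232.5063]
3.325
```

View pics/w1.png

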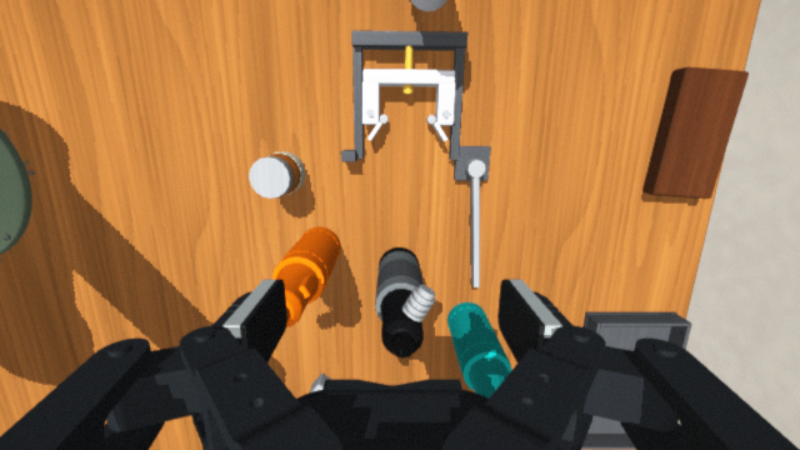

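The wrist view shows the grey torch with the black head at about (400,270) in the picture, its base at the top of that blob. The dock axis points up the picture, the plunger is at (408,60..92), the pin at (477,168), the keeper tip at (476,285) and the jar at (272,178). I'll take one closer crop to confirm the choice and measure.

```bash
python3 - <<'E'
import cv2,numpy as np
d=np.load("w1.npz"); b=d["im"][:,:,::-1]
a=cv2.resize(b[40:185,275:400],None,fx=4,fy=4,interpolation=cv2.INTER_CUBIC)
c=cv2.resize(b[210:310,290:360],None,fx=4,fy=4,interpolation=cv2.INTER_CUBIC)
o=np.zeros((580,790,3),np.uint8); o[:,:500]=a; o[:400,505:785]=c
cv2.imwrite("pics/w1c.png",o)
E
```

```text
(no output)
```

View pics/w1c.png

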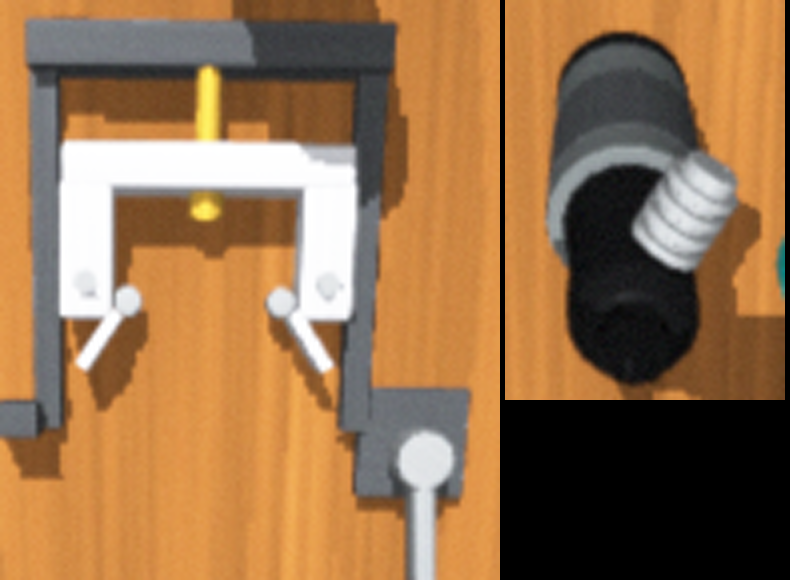

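```bash
python3 - <<'E'
from h import *
d=np.load("w1.npz"); K,E=d["K"],d["E"]
A=lambda u,v:((u+.5)/4-.5+275,(v+.5)/4-.5+40)
C=lambda u,v:((u-505+.5)/4-.5+290,(v+.5)/4-.5+210)
for n,p,z in [("pin",A(425,460),.033),("cheekL",A(113,250),.029),("cheekR",A(300,250),.029),("padfront",A(206,188),.029),("cpinL",A(127,300),.02),("cpinR",A(281,300),.02),("plTip",A(204,212),.014),("plRoot",A(208,75),.020),("railLouter",A(25,66),.033),("railRouter",A(393,70),.033),("railLinner0",A(60,75),.025),("railLinner1",A(60,420),.025),("torchfront",C(620,34),0),("keepend",((476)/1.25,20+285/1.25),.023),("rimL",C(550,225),.112),("rimR",C(697,215),.112),("baseL",C(559,75),.0),("baseR",C(688,75),.0)]:
    print(n,ray(K,E,p,z)[:2])
t=np.linspace(0,6.283,12,endpoint=False)
for c in ([.554,-.114],[.556,-.112]):
  q=[proj(K,E,[c[0]+.026*np.cos(a),c[1]+.026*np.sin(a),0]) for a in t]
  print(c,[(round((u-290+.5)*4+505),round((v-210+.5)*4)) for u,v in q])
E
```

```text
pin [0.6446 0.0152]
cheekL [0.5363 0.0849]
cheekR [0.5992 0.0849]
padfront [0.5674 0.1044]
cpinL [0.5407 0.0692]
cpinR [0.5942 0.0691]
plTip [0.5674 0.0985]
plRoot [0.568  0.1405]
railLouter [0.5088 0.1405]
railRouter [0.6268 0.1392]
railLinner0 [0.5193 0.1395]
railLinner1 [0.5168 0.0285]
torchfront [ 0.5582 -0.0889]
keepend [ 0.6555 -0.1304]
rimL [ 0.5348 -0.1143]
rimR [ 0.5805 -0.1109]
baseL [ 0.5336 -0.1064]
baseR [ 0.5858 -0.1064]
[0.554, -0.114] [(674, 93), (666, 63), (642, 41), (610, 32), (578, 41), (554, 63), (546, 93), (555, 123), (578, 144), (610, 152), (641, 144), (665, 123)]
[0.556, -0.112] [(679, 89), (671, 58), (647, 36), (615, 28), (583, 36), (559, 58), (551, 89), (560, 118), (583, 140), (615, 148), (646, 140), (670, 118)]
```

The target is confirmed: grey body, dark band, black head, at about (0.558, -0.114). The dock centre line is at x≈0.567 with a tilt of about 0.7°, and home is at y≈0.078. Next I'll get behind the torch, leaning back, with the fingers slightly apart as a V.

```bash
python3 - <<'E'
from h import *
bot.set_gripper(0.28,20)
q=ori(40,1)
bot.move_pose([.557,-.26,.27],q)
bot.move_linear([.557,-.205,.06],speed=.2)
bot.move_linear([.557,-.185,.0145],speed=.1)
print(bot.read_gripper_width(),bot.read_position(),bot.read_ft_force(),bot.read_clock())
im=bot.camera("scene")[:,:,::-1]
cv2.imwrite("pics/s1.png",cv2.resize(im[100:300,180:440],(780,600),interpolation=cv2.INTER_CUBIC))
E
```

```text
0.2799568556580094 [ 0.5572 -0.1853  0.0149] [-0.7317 -0.9192 -0.0209] 6.85
```

View pics/s1.png

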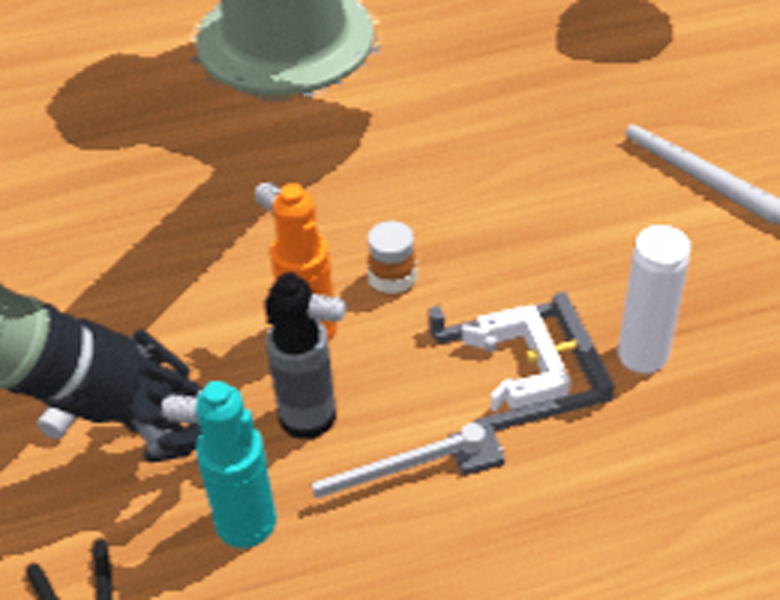

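The gripper stands behind the grey torch and clears the turquoise one. Now I'll feel for contact and slide the torch to the mouth.

```bash
python3 - <<'E'
from h import *
f0=np.array(bot.read_ft_force())
r=bot.move_linear([.557,-.125,.0145],speed=.03,until_force=1.5)
p=bot.read_position(); print(r,p,bot.read_ft_force()-f0,bot.read_clock())
if r:
    y=p[1]
    for x,yy in [(.557,y+.02),(.562,-.08),(.567,-.03),(.567,0.)]:
        r=bot.move_linear([x,yy,.0145],speed=.04,until_force=9)
        print(r,bot.read_position(),bot.read_ft_force()-f0,bot.read_clock())
        if r: break
im=bot.camera("scene")[:,:,::-1]; K,E=cam("scene")
cv2.imwrite("pics/s2.png",cv2.resize(im[100:300,180:440],(780,600),interpolation=cv2.INTER_CUBIC))
K,E=cam("wrist"); w=bot.camera("wrist"); np.savez("w2.npz",im=w,K=K,E=E); cv2.imwrite("pics/w2.png",w[:,:,::-1])
E
```

```text
True [ 0.5569 -0.1416  0.0142] [ 1.0911 -0.1841 -0.0279] 8.2333
False [ 0.5568 -0.1209  0.0146] [-0.3761 -0.4493  0.2523] 8.8917
False [ 0.5619 -0.0798  0.0146] [ 0.1129 -0.3952  0.5775] 10.0917
False [ 0.5669 -0.0299  0.0145] [ 0.5609 -0.8631 -0.245 ] 11.5
False [0.5668 0.0004 0.0146] [ 0.7492 -0.2973  0.3426] 12.4
```

View pics/w2.png

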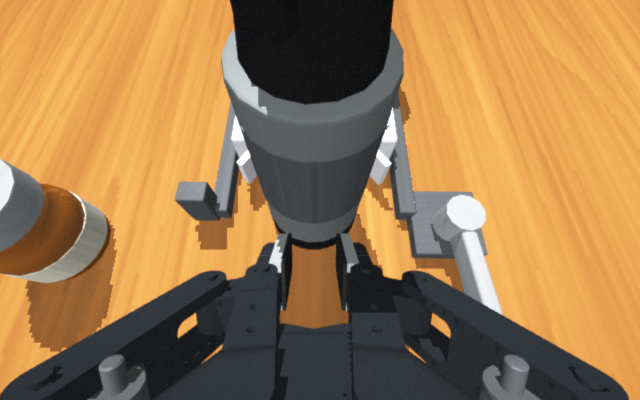

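The torch is upright and centred in the V (base at u≈315, lips at 243 and 387), just entering the dock. Now a slow push with force feedback.

```bash
python3 - <<'E'
from h import *
F=lambda: np.mean([bot.read_ft_force() for _ in range(3)],0)
bot.move_linear([.567,.012,.0145],speed=.02,until_force=8)
y=.012; log=[]; 
while y<.062:
    y+=.001
    r=bot.move_linear([.567+.012*(y-.03),y,.0145],speed=.012,until_force=6)
    f=F(); p=bot.read_position(); log.append((round(y,4),round(p[1],4),np.round(f,1).tolist(),r))
    if r or -f[1]>13: break
    # home: past .043 and force up
    if y>.042 and -f[1]>9: break
for l in log: print(*l)
print(bot.read_clock())
E
```

```text
0.013 0.013 [-0.2, -1.4, -0.1] False
0.014 0.0139 [1.1, -2.2, 0.4] False
0.015 0.0151 [0.3, -1.2, -0.3] False
0.016 0.0161 [0.6, -1.2, -0.1] False
0.017 0.0171 [0.7, -1.3, -0.7] False
0.018 0.0181 [-0.3, -2.4, 0.2] False
0.019 0.0191 [0.1, -0.9, 0.1] False
0.02 0.0201 [-0.4, -1.8, 0.1] False
0.021 0.0211 [0.1, -2.6, -0.6] False
0.022 0.0221 [0.9, -2.1, -0.1] False
0.023 0.0231 [-0.2, -1.1, -0.5] False
0.024 0.024 [-0.1, -2.3, -0.0] False
0.025 0.0246 [-0.5, -3.8, -0.1] False
0.026 0.0251 [-0.7, -6.7, 0.6] False
0.027 0.0258 [-1.6, -7.8, 1.0] False
0.028 0.0266 [-0.6, -7.9, 1.0] False
0.029 0.0276 [0.0, -8.8, 1.3] False
0.03 0.0285 [-0.7, -8.0, 0.9] False
0.031 0.0295 [-0.2, -8.5, 1.1] False
0.032 0.0306 [-0.2, -8.5, -0.6] False
0.033 0.0316 [-0.5, -6.6, 1.3] False
0.034 0.0327 [0.2, -7.5, 1.2] False
0.035 0.0338 [-0.1, -8.2, 0.4] False
0.036 0.0348 [-0.4, -6.6, -0.6] False
0.037 0.036 [-0.5, -6.9, 0.4] False
0.038 0.037 [-1.1, -7.1, 0.4] False
0.039 0.0382 [0.4, -6.2, 0.3] False
0.04 0.0393 [0.5, -5.5, 0.4] False
0.041 0.0403 [0.4, -5.5, -0.2] False
0.042 0.0414 [-0.3, -5.3, -1.0] False
0.043 0.0424 [0.3, -4.8, 0.5] False
0.044 0.0435 [-0.8, -5.0, 0.8] False
0.045 0.0445 [0.0, -5.3, 0.5] False
0.046 0.0458 [0.5, -4.6, 0.5] False
0.047 0.047 [0.2, -4.5, -0.3] False
0.048 0.0481 [-0.2, -3.7, -0.2] False
0.049 0.0492 [0.4, -4.1, -0.1] False
0.05 0.0498 [0.1, -4.9, -0.3] False
0.051 0.05 [-0.3, -8.0, 0.7] False
0.052 0.0502 [-2.6, -11.5, 1.8] False
23.25
```

Catches were felt from y=0.0246, and the hard stop came at 0.050, 25 mm later as specified. I'll back off and look.

```bash
python3 - <<'E'
from h import *
bot.move_linear([.567,.01,.0145],speed=.06)
bot.move_linear([.567,-.04,.05],speed=.12)
w=bot.camera("wrist"); K,E=cam("wrist"); s=bot.camera("scene")
o=np.zeros((600,800,3),np.uint8); o[:400,:640]=w[:,:,::-1]
c=s[170:270,270:400,::-1]; o[400:600,:260]=cv2.resize(c,(260,200)); 
t=bot.camera("top")[:,:,::-1][170:240,255:360]; o[400:600,270:570]=cv2.resize(t,(300,200),interpolation=cv2.INTER_CUBIC)
cv2.imwrite("pics/w3.png",o); print(bot.read_clock(),bot.read_ft_force())
E
```

```text
24.9083 [0.5639 0.183  1.417 ]
```

View pics/w3.png

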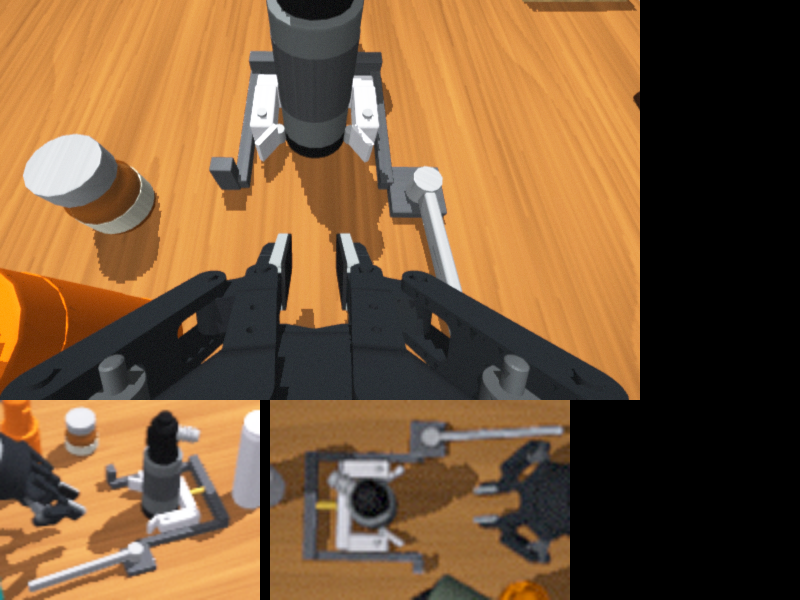

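The torch stands home, upright between the catches, and the keeper is open. Now the keeper: swing it partway with a vertical tool from its far side, then finish with the leaned tool.

```bash
python3 - <<'E'
from h import *
bot.move_linear([.567,-.08,.25],speed=.2)
bot.set_gripper(0.0)
q=ori(0,1)
bot.move_pose([.69,-.08,.23],q)
bot.move_linear([.69,-.085,.010],speed=.2)
print(bot.read_clock(),bot.read_position(),bot.read_ft_force())
pin=np.array([.644,.0152]); r=.1
for th in np.arange(1.65,.69,-.12):
    u=np.array([-np.cos(th),-np.sin(th)]); n=np.array([np.sin(th),-np.cos(th)])
    d=.004+.0145*abs(n[0])+.011*abs(n[1])
    p=pin+r*u+d*n
    s=bot.move_linear([*p,.010],speed=.08,until_force=8)
    if s: print("stop",th,bot.read_position(),bot.read_ft_force()); break
print(bot.read_clock(),bot.read_position(),bot.read_ft_force())
im=bot.camera("scene")[:,:,::-1]
t=bot.camera("top")[:,:,::-1]
o=np.zeros((600,780,3),np.uint8)
o[:300,:390]=cv2.resize(im[100:300,180:440],(390,300)); o[:300,390:]=cv2.resize(t[140:290,220:415],(390,300),interpolation=cv2.INTER_CUBIC)
cv2.imwrite("pics/k1.png",o[:300])
E
```

```text
28.2917 [ 0.6909 -0.0856  0.0113] [0.5303 0.2386 0.1098]
30.7667 [ 0.591  -0.0724  0.01  ] [-0.648  -0.0423 -0.0328]
```

View pics/k1.png

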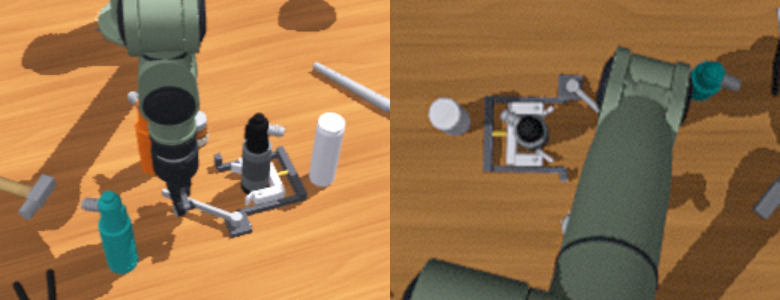

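The bar has swung to about 0.8 rad and the torch is untouched. I'll re-approach leaning back and press the bar shut.

```bash
python3 - <<'E'
from h import *
p=bot.read_position()
bot.move_linear([.58,-.095,.03],speed=.1)
bot.move_linear([.558,-.12,.24],speed=.2)
bot.move_pose([.558,-.14,.22],ori(40,1))
bot.move_linear([.558,-.115,.016],speed=.2)
print(bot.read_clock(),bot.read_position(),bot.read_ft_force())
s=bot.move_linear([.558,-.01,.016],speed=.06,until_force=7)
print(s,bot.read_position())
s=bot.move_linear([.558,.02,.016],speed=.015,until_force=7)
print(s,bot.read_position(),bot.read_ft_force(),bot.read_clock())
bot.move_linear([.558,-.06,.03],speed=.1)
w=bot.camera("wrist"); t=bot.camera("top")[:,:,::-1]
o=np.zeros((600,780,3),np.uint8)
o[:400,:640]=w[:,:,::-1]; o[400:,:266]=cv2.resize(t[165:240,260:360],(266,200),interpolation=cv2.INTER_CUBIC)
c=bot.camera("scene")[170:270,270:400,::-1]; o[400:,280:540]=cv2.resize(c,(260,200))
cv2.imwrite("pics/k2.png",o)
E
```

```text
34.3083 [ 0.5589 -0.1152  0.0173] [-0.0882 -0.1474 -0.1369]
False [ 0.5582 -0.0102  0.016 ]
True [0.5579 0.0054 0.0156] [-0.0662 -2.8639  2.712 ] 37.3417
```

View pics/k2.png

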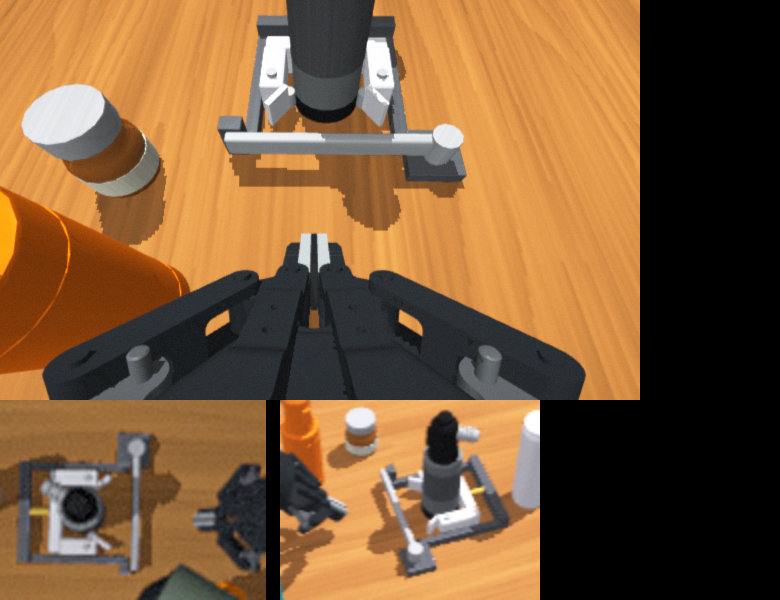

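The bar lies straight across the mouth against its post, and the torch is upright behind it with the plunger in. The gripper is clear, so I'm handing in.

```bash
python3 - <<'E'
from h import *
bot.move_linear([.558,-.09,.05],speed=.1); bot.wait(.3)
print(bot.read_ft_force(),bot.read_clock()); bot.close_job()
E
```

```text
[-0.0957  0.554  -0.203 ] 39.125
the job is handed in; nothing more can be done
```

The torch is parked home in the dock with the keeper bar shut behind it, and I handed the job in at 39.1 s of the 72 s allowed. No verdict is reported back.

- **Torch:** I pushed the grey torch with the black head on its base with two slightly opened fingers, leaning the tool back 40° and pushing at about 20 mm height. The catches began to resist at y = 0.0246 m, with a push of up to about 9 N. The push rose sharply at y = 0.050 m, 25 mm further on, which matches the specified home position. The highest steady reading was 11.8 N.
- **Keeper:** I swung the bar partway with a vertical tool, then pressed it shut with the leaned tool until the force jumped at its hard stop.
- **Last checks:** The final pictures show the torch upright between the catches and the bar straight across the mouth against its post. The robot was clear of everything, with wrist force about 0.6 N. The bystanders in these pictures (jar and can) stood where they were; I did not look at the pliers, hammer and mandrel again at the end.
- **Not confirmed:** Plunger travel and bar angle were judged from force and pictures only, as neither can be read directly. The top and wrist cameras differed by 2–5 mm on sideways positions, so I aimed between the two, and the finger V centred the torch.

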